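Lock the gearbox by its push-to-lock handwheel

TASK

Lock the gearbox so that its shaft cannot turn: gently push the handwheel round by its upright handle, with a fingertip and without gripping the handle, until the notch in the wheel's rim stands over the locking pin. Then press the wheel straight down by its hub until it is fully home, with the pin standing in the notch. Never pull the wheel up, leave the tools about it where they lie, and finish clear of everything.

Things in the scene. Friction and masses are not known exactly. Their poses are not given: they have to be found in the camera images.
- gearbox: Green cast gearbox bolted to the bench, base 160 x 136 mm, carrying a level handwheel on an upright shaft. Its origin is on the bench under the shaft's axis; z is up and its -x axis points from the shaft to the locking pin. It stands fast. The wheel's axis passes through the origin.
- pin_nose (a point): Centre of the top of the locking pin. The pin is steel, 14 mm thick, upright, fixed on a bare steel ear of the gearbox 69 mm from the wheel's axis: seen from above, the 30 mm wide steel ear sticks out 18 mm beyond the wheel's rim and the pin stands on its middle line, its outer edge 2 mm outside the rim. Its top is 94 mm above the bench, 2 mm below the underside of the raised wheel. Its chamfered top centres a notch that is up to about 4 mm off when the wheel is pressed down.
- rim_notch (a point): Point in the middle of the only notch in the wheel's rim, at the rim's underside, 69 mm from the axis (5 mm inside the rim's edge): it meets the pin's axis when seated. The notch is 19 mm wide and 14 mm deep, right through the 12 mm thick rim. The aluminium wheel is a solid disc of 148 mm diameter; the rim's upper face is 108 mm above the bench when raised and 96 mm when home (the web inside the rim is 4 mm lower).
- hub_top (a point): Centre of the flat top of the wheel's hub (36 mm diameter), the place to press: 117 mm above the bench when raised, 105 mm when home. The wheel stays at the height where it is left; its sliding fit needs about 4 N beyond its weight to move down, and it stops hard when home.
- crank_handle: Black upright handle of the wheel, 20 mm thick and 55 mm tall, straight across from the notch and 42 mm from the axis. Its origin is the centre of its foot, level with the rim's upper face (108 mm above the bench when the wheel is raised); z is up. The wheel turns either way without end, needs about 3 N at the handle and stays where it is left.
- handwheel (a joint): Turn of the wheel in rad, counterclockwise from above; 0 (and any whole turn, 6.283) has the notch over the pin. The clearance in the notch is about 0.035 rad either way.
- wheel_slide (a joint): How far the wheel is pressed down, in m: 0 raised and free to turn, 0.012 fully home; negative if it is pulled up. If the notch is not over the pin the wheel's rim meets the pin at 0.002; the contact gives a little (about 3 mm at 17 N), but the wheel does not go home.
- spanner_1: Loose combination spanner, 220 mm, lying by the gearbox: a bystander. Origin at the middle of its underside.
- screwdriver_3: Loose screwdriver, 214 mm, lying by the gearbox: a bystander. Origin at the middle of its underside.
- padlock_1: Loose brass padlock, 69 x 42 x 21 mm, lying by the gearbox: a bystander. Origin at the middle of its underside.
- wood_offcut_2: Loose wood offcut, 60 x 110 x 19 mm, lying to the left: a bystander. Origin at the middle of its underside.
- carpenter_pencil_1: Loose flat carpenter's pencil, 166 mm, lying by the gearbox: a bystander. Origin at the middle of its underside.

How it is judged:
By the outcome, as a careful person would: the job done as asked, in the order asked, and still so for the second after the job is handed in, with the robot touching nothing.
It also fails if it takes over 45 s, if anything falls off the work surface, if the arm or the gripper's body presses on something with over 40 N, if the wrist force passes 120 N, or if a joint passes its speed limit or range.

ROBOT

A 6-joint arm with a two-finger parallel gripper is mounted at the origin on a cart in front of the work surface, level with it; the furniture and walls round the work are solid. World frame = base frame: x ahead of the robot, y to its left, z up, the work surface at z = 0. Lengths are in m, angles in rad, forces in N, time in s.
With the tool pointing down it reaches from about 0.325 to 0.9 m from the base axis. Payload 6.1 kg.
Tool frame: the origin (TCP) lies at the very end of the fingers, on their centre line; the grasp point (between the pads) lies 19 mm behind it; z points along the fingers, y is the line along which they close (so a half turn about z gives the same grasp; the last joint's range is limited). The gripper opens to 85 mm and grips with 20 to 120 N. Pads are 22 mm wide; open, the fingers measure 114 mm over their backs; the gripper's body (76 mm by 85 mm) begins 54 mm behind the grasp point. The pads swing forward as they close: fully open they stand 13 mm farther back than shut.
Start: joints at [1.028, 0.22, 1.526, -0, 1.395, -0.126], TCP at [0.253, 0.571, 0.231] pointing down, gripper open.
Joint ranges: [-2.98, 2.98], [-0.91, 2.08], [0.09, 2.57], [-1.24, 4.39], [0.2, 2.65], [-2.68, 2.68]. Speed limits (rad/s): [2.57, 2.57, 3.01, 3.14, 3.14, 3.14].

INTERFACE

Orientations are given as a rotation vector (axis times angle).
In Python, from rig import robot gives the robot as it stands. The module is installed in compiled form; this text tells all that it offers.
- The arm moves only by the tool arm_command, never from a script. Its argument "rows" is a list of rows, each an object of numbers: "gripper": the closure, from 0 (fully open) to 1 (shut); "dx", "dy", "dz": the shift along the tool's x, y, z in cm; "rx", "ry", "rz": the turn, a rotation vector about the tool's x, y, z in degrees. In form: [{"gripper": .., "dx": .., "dy": .., "dz": .., "rx": .., "ry": .., "rz": ..}, ...]. A call has 1 to 12 rows; each row shifts and turns the commanded pose from where the row before left it, along the tool's axes as they then stand; what a row does not reach is not made up. A row lasts 1/10 s, in which the tool goes at most 50 mm and 8.59 degrees, less where a joint would pass 70% of its speed; a pose out of reach is approached as far as the arm can. A call is refused whole if a number of a shift passes 5 or a number of a turn 8.59, either way. A call with a gripper value outside its range is refused whole. The fingers move at their own pace and stop on an object; "squeeze" is the grip in N (left out, the last holds). Time passes only in rows, so rows that do not move let the fingers close. It gives the time, the measured TCP pose, the force, the opening and the grip force at its end, in the units of the state.
- robot.state(): the state, without advancing time (a new reading comes with each control period).
- robot.camera(name): name is "scene" or "top" or "wrist"; returns a dict with "pixels" (420x560x3 uint8, red, green, blue), "fovy" (degrees; the focal length in pixels is half the picture's height over the tangent of half this angle, whatever the lens; pixels are square), "cx", "cy" (the principal point, pixels), "distortion" ([k1, k2, p1, p2, k3] as OpenCV has them; the pictures are not rectified), "rvec" (rotation vector, rad) and "tvec" (3), from world to camera coordinates, as OpenCV has them; the wrist camera has in their place "T_tool_cam" (4x4, takes a point from camera to tool coordinates, whose origin is the TCP and whose axes are the flange's). Camera axes: x right, y down, z forward; pixel columns grow to the right and rows downward; lengths in m; the calibration is good to about 2 mm. A picture is of the moment at which its call begins: read the wrist's pose just before it. There is no depth.
- robot.hand_in(): hands the job in; it is judged then, once.
The state is a dict: "t": time; "joint_pos": joint angles; "qvel": joint speeds; "tau": joint torques, N m; "tool_pos": TCP position; "eef_rot": TCP orientation; "ft_force": force on the tool from outside, world axes, zero at the start; "moment": the same for the moment, N m; "grip_width": opening from 0.0 (shut) to 1.0 (fully open); "finger_force": force on a finger pad.
Only numpy, scipy, OpenCV 4.12 (cv2) and the standard library are available. Lean on these libraries where they do the work, as an engineer would, in place of code of your own. Each camera call takes 0.05 s, during which the arm holds its last target. There are 200 camera calls.

## Working session

There is one attempt and no reset: what is moved stays moved. The work goes in short steps, Python scripts to look and compute and a tool call to move; the robot and the scene stay as the last step left them, time stands still between calls to the robot, and variables do not carry over. Pictures are saved under pics/ and viewed, at most 10 in all, crops included, and the job is handed in when it is done.

Besides the shell and the picture viewer there is one more tool, called after ">>>" as name(argument=value, ...) on one line, values as JSON. arm_command: Moves the arm, as the interface text tells. Its arguments: {"type":"object","properties":{"rows":{"type":"array","items":{"type":"object","properties":{"gripper":{"type":"number"},"dx":{"type":"number"},"dy":{"type":"number"},"dz":{"type":"number"},"rx":{"type":"number"},"ry":{"type":"number"},"rz":{"type":"number"}}}},"squeeze":{"type":"number"}},"required":["rows"]}

```bash
mkdir -p pics; cat > h.py <<'E'
import numpy as np, cv2
from rig import robot
def snap(n,f):
    s=robot.state(); c=robot.camera(n); cv2.imwrite('pics/'+f,c['pixels'][:,:,::-1]); np.save('pics/'+f+'.npy',{'c':c,'s':s},allow_pickle=True); return c,s
def pose(c,s):
    if 'rvec' in c:
        R=cv2.Rodrigues(np.array(c['rvec'],float))[0]; return R,np.array(c['tvec'],float).ravel()
    T=np.eye(4);T[:3,:3]=cv2.Rodrigues(np.array(s['eef_rot'],float))[0];T[:3,3]=s['tool_pos']
    M=np.linalg.inv(T@np.array(c['T_tool_cam'])); return M[:3,:3],M[:3,3]
def K(c):
    f=210/np.tan(np.radians(c['fovy'])/2); return np.array([[f,0,c['cx']],[0,f,c['cy']],[0,0,1]])
def back(c,s,px,z):
    R,t=pose(c,s); u=cv2.undistortPoints(np.array(px,float).reshape(-1,1,2),K(c),np.array(c['distortion'],float)).reshape(-1,2)
    C=-R.T@t; d=np.c_[u,np.ones(len(u))]@R
    return C+d*((z-C[2])/d[:,2])[:,None]
def proj(c,s,P):
    R,t=pose(c,s); return cv2.projectPoints(np.array(P,float).reshape(-1,1,3),cv2.Rodrigues(R)[0],t,K(c),np.array(c['distortion'],float))[0].reshape(-1,2)
def load(f): 
    d=np.load('pics/'+f+'.npy',allow_pickle=True).item(); return d['c'],d['s']
E
python3 - <<'E'
from h import *
for n in('top','scene'): snap(n,n+'1.png')
print(robot.state())
E
```

```text
{'t': 0.1, 'joint_pos': array([ 1.02792730e+00,  2.21149609e-01,  1.52750076e+00, -2.42637688e-05,
        1.39467692e+00, -1.26113452e-01]), 'qvel': array([ 0.00019676,  0.00080927, -0.00254602, -0.00103625,  0.00020426,
        0.0004157 ]), 'tau': array([ 1.66455178e-03, -4.98240817e+01, -3.90548265e+01, -3.08199633e-04,
        5.63779904e-03, -5.90319303e-06]), 'tool_pos': array([0.25273532, 0.57103108, 0.23030503]), 'eef_rot': array([-6.49790937e-01, -3.07309835e+00,  2.58560467e-03]), 'ft_force': array([0.66356012, 0.01878122, 0.16229511]), 'moment': array([ 0.00147024,  0.04598182, -0.00055828]), 'finger_force': 0.0, 'grip_width': 0.9930766241519097}
```

View pics/top1.png

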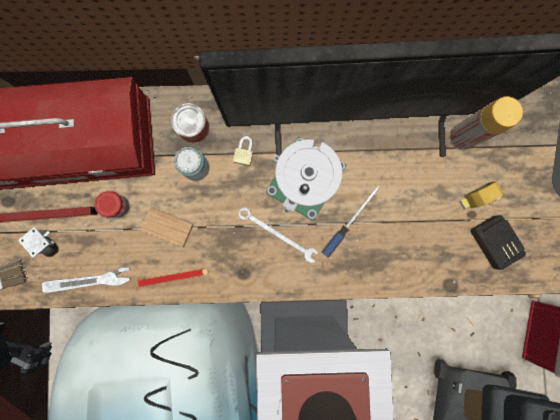

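View pics/scene1.png

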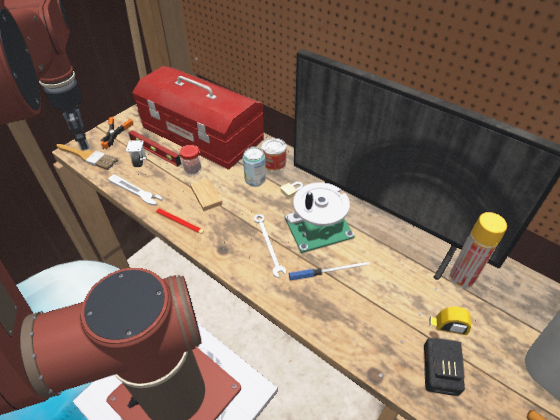

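```bash
python3 - <<'E'
from h import *
im=cv2.imread('pics/top1.png'); cv2.imwrite('pics/crop1.png',cv2.resize(im[125:235,240:380],None,fx=5.4,fy=5.4,interpolation=3))
c,s=load('top1.png')
print(back(c,s,[[308,172]],.108),back(c,s,[[309,172]],.117),back(c,s,[[0,0],[100,0],[0,100]],0))
E
```

```text
[[0.56668192 0.03104839 0.108     ]] [[0.56527351 0.02949955 0.117     ]] [[1.03373908 0.77632332 0.        ]
 [1.03033199 0.53043732 0.        ]
 [0.78033439 0.77349996 0.        ]]
```

View pics/crop1.png

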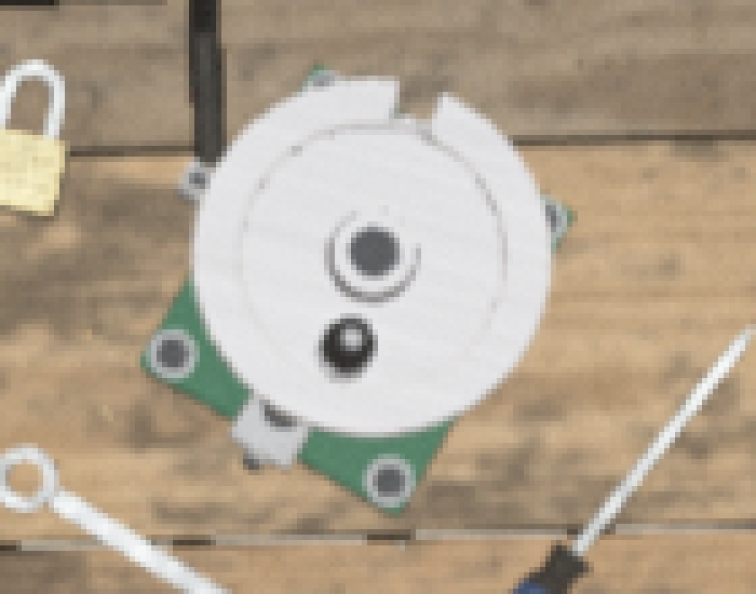

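```bash
python3 - <<'E'
from h import *
c,s=load('top1.png')
f=lambda p,z: back(c,s,[[p[0]/5.4+240-.4,p[1]/5.4+125-.4]],z)[0]
hub=f((374,250),.117); rim=f((373,256),.108)
print(hub,rim)
C=(hub+rim)/2
for n,p,z in(('notch',(414,113),.108),('handle top',(350,340),.163),('pin',(281,408),.094),('ear tip L',(232,432),.085),('ear tip R',(296,467),.085)):
    q=f(p,z); d=q-C; print(n,q,np.hypot(*d[:2]),np.degrees(np.arctan2(d[1],d[0])))
print(cv2.Rodrigues(robot.state()['eef_rot'])[0].round(3), c['fovy'])
print(-pose(c,s)[0].T@pose(c,s)[1], robot.camera('wrist')['T_tool_cam'])
E
```

```text
[0.56772963 0.02972961 0.117     ] [0.56662516 0.02955306 0.108     ]
notch [0.62567318 0.01070384 0.108     ] 0.061484841484849305 -17.938904471233283
handle top [0.52579626 0.04359147 0.163     ] 0.04366926203052144 161.3703443422391
pin [0.50620754 0.06873132 0.094     ] 0.07242479161074544 147.3345962253017
ear tip L [0.49749874 0.08919138 0.085     ] 0.09165873048937061 139.48153318370944
ear tip R [0.48212005 0.06289389 0.085     ] 0.09132625105476513 158.64734721341887
[[-0.914  0.405 -0.001]
 [ 0.405  0.914 -0.001]
 [ 0.    -0.002 -1.   ]] 49.062822548489365
[0.41497006 0.10419701 1.11992263] [[-2.35689606e-04 -9.46008173e-01 -3.24142685e-01  8.26639586e-02]
 [ 9.99999803e-01 -4.11530870e-04  4.73933284e-04 -2.88438210e-04]
 [-5.81739482e-04 -3.24142510e-01  9.46008084e-01 -1.43095264e-01]
 [ 0.00000000e+00  0.00000000e+00  0.00000000e+00  1.00000000e+00]]
```

>>> arm_command(rows=[{"gripper": 1, "dx": -3.8, "dy": -2.8}, {"gripper": 1, "dx": -3.8, "dy": -2.8}, {"gripper": 1, "dx": -3.8, "dy": -2.8}, {"gripper": 1, "dx": -3.8, "dy": -2.8}, {"gripper": 1, "dx": -3.8, "dy": -2.8}, {"gripper": 1, "dx": -3.8, "dy": -2.8}, {"gripper": 1, "dx": -3.8, "dy": -2.8}, {"gripper": 1, "dx": -3.8, "dy": -2.8}, {"gripper": 1, "dx": -3.8, "dy": -2.8}, {"gripper": 1, "dx": -3.8, "dy": -2.8}, {"gripper": 1, "dx": -3.8, "dy": -2.8}, {"gripper": 1, "dx": -3.8, "dy": -2.8}])

```text
schema error: expected keys gripper, dx, dy, dz, rx, ry, rz
```

>>> arm_command(rows=[{"rz": 8.5}, {"rz": 8.5}, {"rz": 8.5}, {"rz": 8.5}, {"rz": 8.5}, {"rz": 8.5}, {"rz": 8.5}, {"rz": 8.5}, {"rz": 8.5}, {"rz": 8.5}])

```text
schema error: expected keys gripper, dx, dy, dz, rx, ry, rz
```

>>> arm_command(rows=[{"rz": 8.5}, {"rz": 8.5}, {"rz": 8.5}, {"rz": 8.5}, {"rz": 8.5}, {"rz": 8.5}, {"rz": 8.5}, {"rz": 8.5}, {"rz": 8.5}, {"rz": 8.5}, {"rz": 4}, {}])

```text
schema error: expected keys gripper, dx, dy, dz, rx, ry, rz
```

```bash
python3 - <<'E'
from h import *
c,s=snap('wrist','w1.png'); print(s['t'],s['tool_pos'],cv2.Rodrigues(s['eef_rot'])[0].round(3),s['joint_pos'],s['grip_width'],s['ft_force'])
C=[.567,.0297,.117]
print(proj(c,s,[C,[.527,.0427,.163],[.508,.0657,.094]]))
E
```

```text
0.15 [0.25277069 0.57108829 0.2304559 ] [[-0.914  0.405 -0.001]
 [ 0.405  0.914 -0.001]
 [ 0.    -0.002 -1.   ]] [ 1.02790150e+00  2.21047223e-01  1.52733560e+00  2.21346828e-05
  1.39474488e+00 -1.26053572e-01] 0.9971303712940734 [-0.58034222 -0.55469702 -0.60802758]
[[ -44.41041142  628.33182846]
 [-103.83081568  673.5989321 ]
 [ -33.17146877  560.5495463 ]]
```

View pics/w1.png

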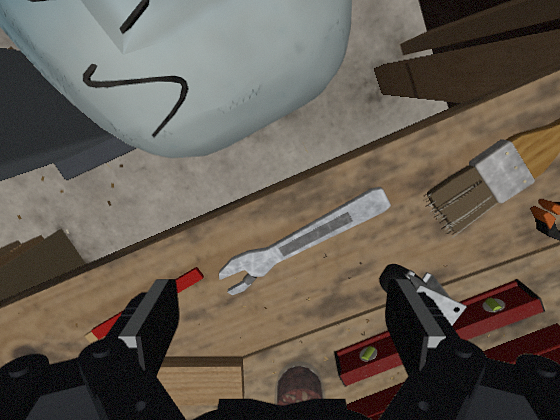

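The moves were refused because every row needs all seven keys. The picture only shows the starting view: open fingers at the bottom, with the adjustable spanner near (300,240).

>>> arm_command(rows=[{"gripper": 1, "dx": -3.8, "dy": -2.8, "dz": 0, "rx": 0, "ry": 0, "rz": 0}, {"gripper": 1, "dx": -3.8, "dy": -2.8, "dz": 0, "rx": 0, "ry": 0, "rz": 0}, {"gripper": 1, "dx": -3.8, "dy": -2.8, "dz": 0, "rx": 0, "ry": 0, "rz": 0}, {"gripper": 1, "dx": -3.8, "dy": -2.8, "dz": 0, "rx": 0, "ry": 0, "rz": 0}, {"gripper": 1, "dx": -3.8, "dy": -2.8, "dz": 0, "rx": 0, "ry": 0, "rz": 0}, {"gripper": 1, "dx": -3.8, "dy": -2.8, "dz": 0, "rx": 0, "ry": 0, "rz": 0}, {"gripper": 1, "dx": -3.8, "dy": -2.8, "dz": 0, "rx": 0, "ry": 0, "rz": 0}, {"gripper": 1, "dx": -3.8, "dy": -2.8, "dz": 0, "rx": 0, "ry": 0, "rz": 0}, {"gripper": 1, "dx": -3.8, "dy": -2.8, "dz": 0, "rx": 0, "ry": 0, "rz": 0}, {"gripper": 1, "dx": -3.8, "dy": -2.8, "dz": 0, "rx": 0, "ry": 0, "rz": 0}, {"gripper": 1, "dx": -3.8, "dy": -2.8, "dz": 0, "rx": 0, "ry": 0, "rz": 0}, {"gripper": 1, "dx": -3.8, "dy": -2.8, "dz": 0, "rx": 0, "ry": 0, "rz": 0}])

```text
t: 1.4
tool_pos: [0.5345, 0.0778, 0.2313]
eef_rot: [0.65, 3.073, 0.0]
ft_force: [0.9, 0.3, 0.1]
grip_width: -0.003
finger_force: 0.0
```

>>> arm_command(rows=[{"gripper": 1, "dx": 0, "dy": 0, "dz": 0, "rx": 0, "ry": 0, "rz": 8.5}, {"gripper": 1, "dx": 0, "dy": 0, "dz": 0, "rx": 0, "ry": 0, "rz": 8.5}, {"gripper": 1, "dx": 0, "dy": 0, "dz": 0, "rx": 0, "ry": 0, "rz": 8.5}, {"gripper": 1, "dx": 0, "dy": 0, "dz": 0, "rx": 0, "ry": 0, "rz": 8.5}, {"gripper": 1, "dx": 0, "dy": 0, "dz": 0, "rx": 0, "ry": 0, "rz": 8.5}, {"gripper": 1, "dx": 0, "dy": 0, "dz": 0, "rx": 0, "ry": 0, "rz": 8.5}, {"gripper": 1, "dx": 0, "dy": 0, "dz": 0, "rx": 0, "ry": 0, "rz": 8.5}, {"gripper": 1, "dx": 0, "dy": 0, "dz": 0, "rx": 0, "ry": 0, "rz": 8.5}, {"gripper": 1, "dx": 0, "dy": 0, "dz": 0, "rx": 0, "ry": 0, "rz": 8.5}, {"gripper": 1, "dx": 0, "dy": 0, "dz": 0, "rx": 0, "ry": 0, "rz": 8.5}])

```text
t: 2.4
tool_pos: [0.5338, 0.0797, 0.2311]
eef_rot: [-2.561, -1.819, 0.0]
ft_force: [-0.3, -0.4, 0.4]
grip_width: 0.001
finger_force: 0.0
```

>>> arm_command(rows=[{"gripper": 1, "dx": 0, "dy": 0, "dz": 0, "rx": 0, "ry": 0, "rz": 8.5}, {"gripper": 1, "dx": 0, "dy": 0, "dz": 0, "rx": 0, "ry": 0, "rz": 8.5}, {"gripper": 1, "dx": 0, "dy": 0, "dz": 0, "rx": 0, "ry": 0, "rz": 8.5}, {"gripper": 1, "dx": 0, "dy": 0, "dz": 0, "rx": 0, "ry": 0, "rz": 8.5}, {"gripper": 1, "dx": 0, "dy": 0, "dz": 0, "rx": 0, "ry": 0, "rz": 8.5}, {"gripper": 1, "dx": 0, "dy": 0, "dz": 0, "rx": 0, "ry": 0, "rz": 8.5}, {"gripper": 1, "dx": 0, "dy": 0, "dz": 0, "rx": 0, "ry": 0, "rz": 8.5}, {"gripper": 1, "dx": 0, "dy": 0, "dz": 0, "rx": 0, "ry": 0, "rz": 8.5}, {"gripper": 1, "dx": 0, "dy": 0, "dz": 0, "rx": 0, "ry": 0, "rz": 8.5}, {"gripper": 1, "dx": 0, "dy": 0, "dz": 0, "rx": 0, "ry": 0, "rz": 8.5}, {"gripper": 1, "dx": 0, "dy": 0, "dz": 0, "rx": 0, "ry": 0, "rz": 4}, {"gripper": 1, "dx": 0, "dy": 0, "dz": 0, "rx": 0, "ry": 0, "rz": 0}])

```text
t: 3.6
tool_pos: [0.5338, 0.0796, 0.2311]
eef_rot: [3.103, -0.489, -0.001]
ft_force: [-0.3, -0.2, 0.3]
grip_width: -0.0
finger_force: 0.0
```

```bash
python3 - <<'E'
from h import *
c,s=snap('wrist','w2.png'); print(s['t'],s['tool_pos'],cv2.Rodrigues(s['eef_rot'])[0].round(3),s['joint_pos'],s['grip_width'],s['ft_force'])
C=[.567,.0297,.117]
print(proj(c,s,[C,[.527,.0427,.163],[.508,.0657,.094]]))
E
```

```text
3.6 [0.53381146 0.07961404 0.23110948] [[ 0.952 -0.307 -0.   ]
 [-0.307 -0.952 -0.   ]
 [-0.     0.    -1.   ]] [ 1.92888299e-03  1.68796594e-02  1.74910461e+00 -4.81463218e-05
  1.37596817e+00  1.88528403e+00] -0.00010277387739194833 [-0.33553563 -0.18575038  0.3152868 ]
[[334.50535443 139.06381584]
 [341.32267784 218.19546767]
 [307.20936577 217.28970619]]
```

View pics/w2.png

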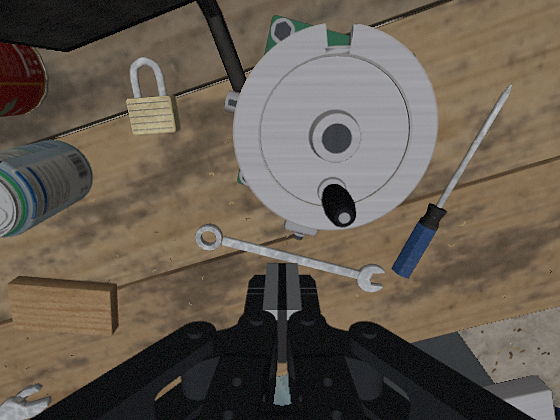

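The picture shows the hub at (336,137), the handle top at (343,217) and the notch at (341,40). All are within about 2 px of my estimates.

```bash
python3 - <<'E'
from h import *
c,s=load('w2.png'); R=cv2.Rodrigues(s['eef_rot'])[0]; p=s['tool_pos']
C=back(c,s,[[336,136.5]],.117)[0]; print(C)
for n,q,z in(('handle',(343,217),.163),('notch',(340,40),.108),('rim L',(235,127),.108),('rim R',(438,127),.108)):
    w=back(c,s,[q],z)[0]; d=w-C; print(n,w,np.hypot(*d[:2]),np.degrees(np.arctan2(d[1],d[0])), 'tool',R.T@(w-p))
print(proj(c,s,[p+R@np.array(v) for v in([0,0,0],[0,.0145,0],[0,-.0145,0],[.011,0,0],[.011,.0145,-.02],[.011,.0145,-.03])]))
E
```

```text
[0.5683968  0.02824029 0.117     ]
handle [0.52744689 0.04150858 0.163     ] 0.04304582251570096 162.0470130144599 tool [0.00568296 0.03820572 0.0681136 ]
notch [0.62725388 0.00844082 0.108     ] 0.06209810702123401 -18.592895980489565 tool [0.11084044 0.03897364 0.12307928]
rim L [0.59568427 0.09470013 0.108     ] 0.07184369035008932 67.67763994047185 tool [ 0.0542768  -0.03339944  0.1230865 ]
rim R [ 0.55066316 -0.04355912  0.108     ] 0.07395699796154964 -103.87373687159428 tool [0.05394958 0.11200487 0.12310932]
[[281.14144936 281.9938359 ]
 [313.55786757 282.01448097]
 [248.72748291 282.0112737 ]
 [281.12236051 259.84425685]
 [318.63120648 283.78774711]
 [321.31202001 298.38304655]]
```

>>> arm_command(rows=[{"gripper": 1, "dx": 0.3, "dy": 0, "dz": 3, "rx": 0, "ry": 0, "rz": 0}, {"gripper": 1, "dx": 0.3, "dy": 0, "dz": 3, "rx": 0, "ry": 0, "rz": 0}, {"gripper": 1, "dx": 0, "dy": 0, "dz": 3, "rx": 0, "ry": 0, "rz": 0}, {"gripper": 1, "dx": 0, "dy": 0.4, "dz": 0, "rx": 0, "ry": 0, "rz": 0}, {"gripper": 1, "dx": 0, "dy": 0.4, "dz": 0, "rx": 0, "ry": 0, "rz": 0}, {"gripper": 1, "dx": 0, "dy": 0.3, "dz": 0, "rx": 0, "ry": 0, "rz": 0}, {"gripper": 1, "dx": 0, "dy": 0, "dz": 0, "rx": 0, "ry": 0, "rz": 0}])

```text
t: 4.35
tool_pos: [0.5376, 0.0668, 0.1435]
eef_rot: [-3.103, 0.488, -0.005]
ft_force: [-0.4, 0.0, 0.3]
grip_width: 0.002
finger_force: 0.0
```

>>> arm_command(rows=[{"gripper": 1, "dx": 0, "dy": 0.2, "dz": 0, "rx": 0, "ry": 0, "rz": 0}, {"gripper": 1, "dx": 0, "dy": 0.1, "dz": 0, "rx": 0, "ry": 0, "rz": 0}])

```text
t: 4.55
tool_pos: [0.5359, 0.0643, 0.1423]
eef_rot: [-3.103, 0.488, -0.002]
ft_force: [-0.3, 0.5, 0.1]
grip_width: -0.0
finger_force: 0.0
```

>>> arm_command(rows=[{"gripper": 1, "dx": 0, "dy": 0.2, "dz": 0, "rx": 0, "ry": 0, "rz": 0}, {"gripper": 1, "dx": 0, "dy": 0.1, "dz": 0, "rx": 0, "ry": 0, "rz": 0}])

```text
t: 4.75
tool_pos: [0.5348, 0.0621, 0.1419]
eef_rot: [-3.102, 0.488, -0.001]
ft_force: [-0.2, 2.4, 2.7]
grip_width: -0.002
finger_force: 1.6
```

>>> arm_command(rows=[{"gripper": 1, "dx": -0.14, "dy": 0.3, "dz": 0, "rx": 0, "ry": 0, "rz": -4}, {"gripper": 1, "dx": -0.14, "dy": 0.3, "dz": 0, "rx": 0, "ry": 0, "rz": -4}, {"gripper": 1, "dx": -0.14, "dy": 0.3, "dz": 0, "rx": 0, "ry": 0, "rz": -4}, {"gripper": 1, "dx": -0.14, "dy": 0.3, "dz": 0, "rx": 0, "ry": 0, "rz": -4}, {"gripper": 1, "dx": -0.14, "dy": 0.3, "dz": 0, "rx": 0, "ry": 0, "rz": -4}, {"gripper": 1, "dx": -0.14, "dy": 0.3, "dz": 0, "rx": 0, "ry": 0, "rz": -4}])

```text
t: 5.35
tool_pos: [0.5238, 0.0455, 0.1417]
eef_rot: [-3.136, -0.173, -0.001]
ft_force: [-0.4, 3.2, 1.7]
grip_width: -0.002
finger_force: 1.5
```

```bash
cat >> h.py <<'E'
Cw=np.array([.568,.0288])
def chk():
    s=robot.state(); R=cv2.Rodrigues(s['eef_rot'])[0]; p=s['tool_pos']
    v=R.T@(np.r_[Cw,p[2]]-p); th=np.degrees(np.arctan2(-R[1,0],-R[0,0]))%360
    print('t',s['t'],'C in tool mm',(v*1e3).round(1),'theta(-x)',th.round(2),'theta by pos',(np.degrees(np.arctan2(*(p[:2]-Cw)[::-1]))%360).round(1),'F tool',(R.T@s['ft_force']).round(1),'ff',s['finger_force'],'z',p[2])
E
python3 -c "from h import *; chk()"
```

```text
t 5.35 C in tool mm [42.1 21.5  0. ] theta(-x) 186.3 theta by pos 159.3 F tool [-0.1 -3.2 -1.7] ff 1.5453682467341423 z 0.14165518790439707
```

>>> arm_command(rows=[{"gripper": 1, "dx": -0.14, "dy": 0.3, "dz": 0, "rx": 0, "ry": 0, "rz": -4}, {"gripper": 1, "dx": -0.14, "dy": 0.3, "dz": 0, "rx": 0, "ry": 0, "rz": -4}, {"gripper": 1, "dx": -0.14, "dy": 0.3, "dz": 0, "rx": 0, "ry": 0, "rz": -4}, {"gripper": 1, "dx": -0.14, "dy": 0.3, "dz": 0, "rx": 0, "ry": 0, "rz": -4}, {"gripper": 1, "dx": -0.14, "dy": 0.3, "dz": 0, "rx": 0, "ry": 0, "rz": -4}, {"gripper": 1, "dx": -0.14, "dy": 0.3, "dz": 0, "rx": 0, "ry": 0, "rz": -4}, {"gripper": 1, "dx": -0.14, "dy": 0.3, "dz": 0, "rx": 0, "ry": 0, "rz": -4}, {"gripper": 1, "dx": -0.14, "dy": 0.3, "dz": 0, "rx": 0, "ry": 0, "rz": -4}, {"gripper": 1, "dx": -0.14, "dy": 0.3, "dz": 0, "rx": 0, "ry": 0, "rz": -4}, {"gripper": 1, "dx": -0.14, "dy": 0.3, "dz": 0, "rx": 0, "ry": 0, "rz": -4}, {"gripper": 1, "dx": -0.14, "dy": 0.3, "dz": 0, "rx": 0, "ry": 0, "rz": -4}, {"gripper": 1, "dx": -0.14, "dy": 0.3, "dz": 0, "rx": 0, "ry": 0, "rz": -4}])

```text
t: 6.55
tool_pos: [0.5254, 0.007, 0.1412]
eef_rot: [-2.794, -1.433, 0.001]
ft_force: [-1.3, 2.5, 0.7]
grip_width: -0.001
finger_force: 1.4
```

```bash
python3 -c "from h import *; chk()"
```

```text
t 6.55 C in tool mm [42.5 21.9 -0. ] theta(-x) 234.3 theta by pos 207.1 F tool [ 1.3 -2.5 -0.7] ff 1.3552084565162659 z 0.14116465250136317
```

>>> arm_command(rows=[{"gripper": 1, "dx": -0.14, "dy": 0.3, "dz": 0, "rx": 0, "ry": 0, "rz": -4}, {"gripper": 1, "dx": -0.14, "dy": 0.3, "dz": 0, "rx": 0, "ry": 0, "rz": -4}, {"gripper": 1, "dx": -0.14, "dy": 0.3, "dz": 0, "rx": 0, "ry": 0, "rz": -4}, {"gripper": 1, "dx": -0.14, "dy": 0.3, "dz": 0, "rx": 0, "ry": 0, "rz": -4}, {"gripper": 1, "dx": -0.14, "dy": 0.3, "dz": 0, "rx": 0, "ry": 0, "rz": -4}, {"gripper": 1, "dx": -0.14, "dy": 0.3, "dz": 0, "rx": 0, "ry": 0, "rz": -4}, {"gripper": 1, "dx": -0.14, "dy": 0.3, "dz": 0, "rx": 0, "ry": 0, "rz": -4}, {"gripper": 1, "dx": -0.14, "dy": 0.3, "dz": 0, "rx": 0, "ry": 0, "rz": -4}, {"gripper": 1, "dx": -0.14, "dy": 0.3, "dz": 0, "rx": 0, "ry": 0, "rz": -4}, {"gripper": 1, "dx": -0.14, "dy": 0.3, "dz": 0, "rx": 0, "ry": 0, "rz": -4}, {"gripper": 1, "dx": -0.14, "dy": 0.3, "dz": 0, "rx": 0, "ry": 0, "rz": -4}, {"gripper": 1, "dx": -0.14, "dy": 0.3, "dz": 0, "rx": 0, "ry": 0, "rz": -4}])

```text
t: 7.75
tool_pos: [0.5548, -0.0175, 0.1407]
eef_rot: [-1.969, -2.445, 0.002]
ft_force: [-2.3, 2.2, 0.5]
grip_width: -0.001
finger_force: 1.3
```

>>> arm_command(rows=[{"gripper": 1, "dx": -0.14, "dy": 0.3, "dz": 0, "rx": 0, "ry": 0, "rz": -4}, {"gripper": 1, "dx": -0.14, "dy": 0.3, "dz": 0, "rx": 0, "ry": 0, "rz": -4}, {"gripper": 1, "dx": -0.14, "dy": 0.3, "dz": 0, "rx": 0, "ry": 0, "rz": -4}, {"gripper": 1, "dx": -0.14, "dy": 0.3, "dz": 0, "rx": 0, "ry": 0, "rz": -4}, {"gripper": 1, "dx": -0.14, "dy": 0.3, "dz": 0, "rx": 0, "ry": 0, "rz": -4}, {"gripper": 1, "dx": -0.14, "dy": 0.3, "dz": 0, "rx": 0, "ry": 0, "rz": -4}, {"gripper": 1, "dx": -0.14, "dy": 0.3, "dz": 0, "rx": 0, "ry": 0, "rz": -4}, {"gripper": 1, "dx": -0.14, "dy": 0.3, "dz": 0, "rx": 0, "ry": 0, "rz": -4}, {"gripper": 1, "dx": 0, "dy": 0, "dz": 0, "rx": 0, "ry": 0, "rz": 0}])

```text
t: 8.65
tool_pos: [0.5813, -0.0173, 0.1407]
eef_rot: [-1.223, -2.892, 0.002]
ft_force: [-2.1, 0.9, 1.2]
grip_width: 0.004
finger_force: 0.9
```

```bash
python3 - <<'E'
from h import *
chk(); snap('top','t2.png'); c,s=snap('wrist','w3.png')
a=np.radians(148.5)
print('pin expected',proj(c,s,[np.r_[Cw+.069*np.array([np.cos(a),np.sin(a)]),.094]]))
im=cv2.imread('pics/t2.png')[125:235,240:380]; im=cv2.resize(im,(399,314),interpolation=3)
w=cv2.resize(cv2.imread('pics/w3.png'),(399,299)); cv2.imwrite('pics/both.png',np.hstack([im[:299],w]))
E
```

```text
t 8.65 C in tool mm [42.3 22.6  0. ] theta(-x) 314.17 theta by pos 286.1 F tool [ 2.1 -0.9 -1.2] ff 0.8693432249128819 z 0.14065938189505583
pin expected [[292.81292527  21.92128741]]
```

View pics/both.png

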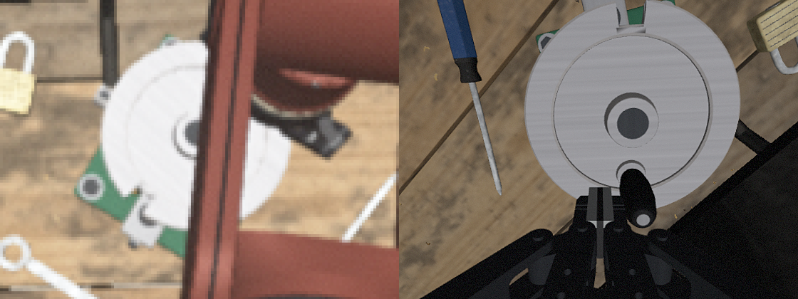

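The notch is still short of the pin. I'll enlarge both areas.

```bash
python3 - <<'E'
from h import *
a=cv2.imread('pics/t2.png')[175:225,255:315]; b=cv2.imread('pics/w3.png')[0:70,255:395]
cv2.imwrite('pics/z.png',np.hstack([cv2.resize(a,(360,300),interpolation=3),cv2.resize(b,(440,300)[0:1]+(220,),interpolation=3) if 0 else cv2.copyMakeBorder(cv2.resize(b,(420,210),interpolation=3),0,90,0,0,0)]))
E
```

```text
(no output)
```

View pics/z.png

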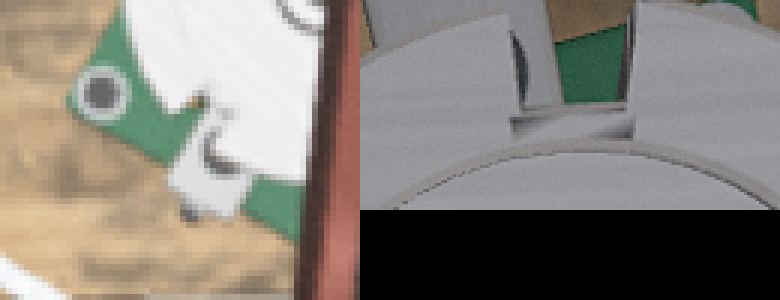

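```bash
python3 - <<'E'
from h import *
ang=lambda w:(np.hypot(*(w[:2]-Cw)).round(4),np.degrees(np.arctan2(*(w[:2]-Cw)[::-1])).round(2))
c,s=load('w3.png')
print('hub',back(c,s,[[(632-399)*560/399,124*420/299]],.117))
for q in((305,5),(345.7,2),(305.7,40),(345.7,37)): print('notch',ang(back(c,s,[q],.108)[0]))
for z in(.06,.08): print('ear R edge',z,[ang(w) for w in back(c,s,[((545-360)/3+255,0),((562-360)/3+255,30)],z)])
c2,s2=load('top1.png')
for z in(.06,.07,.08):
  print('tips t2',z,[ang(w) for w in back(c2,s2,[(168/6+254.6,185/6+174.6),(240/6+254.6,217/6+174.6)],z)],
 'tips t1',[ang(w) for w in back(c2,s2,[(232/5.4+239.6,432/5.4+124.6),(296/5.4+239.6,467/5.4+124.6)],z)])
print('t2 notch L',[ang(w) for w in back(c2,s2,[(178/6+254.6,112/6+174.6),(222/6+254.6,158/6+174.6),(207/6+254.6,105/6+174.6)],.108)])
E
```

```text
hub [[0.56751355 0.02774533 0.117     ]]
notch (np.float64(0.0723), np.float64(143.97))
notch (np.float64(0.0724), np.float64(130.24))
notch (np.float64(0.059), np.float64(145.64))
notch (np.float64(0.0592), np.float64(128.57))
ear R edge 0.06 [(np.float64(0.0822), np.float64(136.51)), (np.float64(0.0676), np.float64(133.96))]
ear R edge 0.08 [(np.float64(0.0785), np.float64(137.85)), (np.float64(0.0652), np.float64(135.72))]
tips t2 0.06 [(np.float64(0.0925), np.float64(139.58)), (np.float64(0.0897), np.float64(158.66))] tips t1 [(np.float64(0.0911), np.float64(138.77)), (np.float64(0.0905), np.float64(158.56))]
tips t2 0.07 [(np.float64(0.0932), np.float64(139.82)), (np.float64(0.0905), np.float64(158.57))] tips t1 [(np.float64(0.0918), np.float64(139.03)), (np.float64(0.0913), np.float64(158.47))]
tips t2 0.08 [(np.float64(0.0939), np.float64(140.06)), (np.float64(0.0912), np.float64(158.48))] tips t1 [(np.float64(0.0925), np.float64(139.29)), (np.float64(0.092), np.float64(158.39))]
t2 notch L [(np.float64(0.0735), np.float64(130.07)), (np.float64(0.0764), np.float64(147.95)), (np.float64(0.064), np.float64(134.69))]
```

>>> arm_command(rows=[{"gripper": 1, "dx": -0.14, "dy": 0.3, "dz": 0, "rx": 0, "ry": 0, "rz": -4}, {"gripper": 1, "dx": -0.14, "dy": 0.3, "dz": 0, "rx": 0, "ry": 0, "rz": -4}, {"gripper": 1, "dx": -0.07, "dy": 0.15, "dz": 0, "rx": 0, "ry": 0, "rz": -2}, {"gripper": 1, "dx": 0, "dy": 0, "dz": 0, "rx": 0, "ry": 0, "rz": 0}])

```text
t: 9.15
tool_pos: [0.5891, -0.0142, 0.1408]
eef_rot: [-0.969, -2.987, 0.001]
ft_force: [-1.9, -0.8, 0.1]
grip_width: -0.002
finger_force: 1.1
```

```bash
python3 - <<'E'
from h import *
chk(); c,s=snap('wrist','w4.png')
cv2.imwrite('pics/z2.png',cv2.resize(cv2.imread('pics/w4.png')[0:140,230:420],None,fx=4,fy=4,interpolation=3))
E
```

```text
t 9.15 C in tool mm [42.4 22.5  0. ] theta(-x) 324.06 theta by pos 296.1 F tool [ 1.1 -1.7 -0.1] ff 1.0610807687044144 z 0.1408322593652479
```

View pics/z2.png

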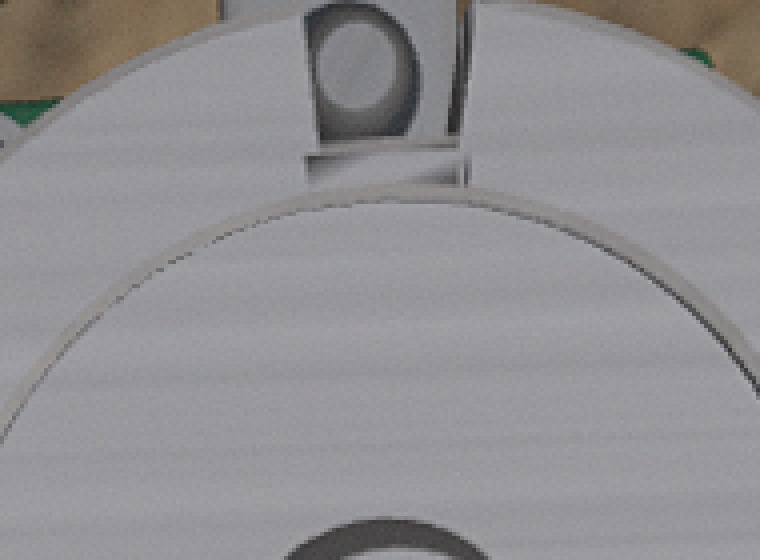

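```bash
python3 - <<'E'
from h import *
c,s=load('w4.png')
g=lambda p,z:back(c,s,[(p[0]/4+229.6,p[1]/4-.4)],z)[0]
for C in(Cw,np.array([.5675,.0278]),Cw+[0,.001]):
  ang=lambda w:np.degrees(np.arctan2(*(w[:2]-C)[::-1]))
  r=lambda w:np.hypot(*(w[:2]-C))
  L,Rr,l2,r2=[g(p,.108) for p in((305,15),(475,5),(307,155),(467,150))]
  P=g((358,66),.094); mid=(L+Rr)/2; m2=(l2+r2)/2
  print('notch',ang(mid).round(2),ang(m2).round(2),'pin',ang(P).round(2),r(P).round(4),'width',np.linalg.norm(L-Rr).round(4),np.linalg.norm(l2-r2).round(4))
E
```

```text
notch 146.59 146.9 pin 148.28 0.0694 width 0.0181 0.0175
notch 145.71 145.82 pin 147.36 0.0695 width 0.0181 0.0175
notch 147.25 147.72 pin 148.99 0.0689 width 0.0181 0.0175
```

>>> arm_command(rows=[{"gripper": 1, "dx": -0.05, "dy": 0.11, "dz": 0, "rx": 0, "ry": 0, "rz": -1.5}, {"gripper": 1, "dx": 0, "dy": 0, "dz": 0, "rx": 0, "ry": 0, "rz": 0}, {"gripper": 1, "dx": 0, "dy": -0.5, "dz": 0, "rx": 0, "ry": 0, "rz": 0}, {"gripper": 1, "dx": 0, "dy": -1, "dz": 0, "rx": 0, "ry": 0, "rz": 0}, {"gripper": 1, "dx": 0, "dy": 0, "dz": -3, "rx": 0, "ry": 0, "rz": 0}, {"gripper": 1, "dx": 0, "dy": 0, "dz": -3, "rx": 0, "ry": 0, "rz": 0}, {"gripper": 1, "dx": 0, "dy": 0, "dz": 0, "rx": 0, "ry": 0, "rz": 0}])

```text
t: 9.9
tool_pos: [0.5853, -0.027, 0.2072]
eef_rot: [0.927, 2.991, 0.002]
ft_force: [0.1, 0.4, 0.9]
grip_width: 0.0
finger_force: 0.0
```

```bash
python3 - <<'E'
from h import *
chk(); c,s=snap('wrist','w5.png')
q=proj(c,s,[np.r_[Cw+.069*np.array([np.cos(a),np.sin(a)]),.1] for a in[np.radians(148.5)]])[0]; print(q)
x=int(q[0])-80;y=max(0,int(q[1])-50); print(x,y)
cv2.imwrite('pics/z3.png',cv2.resize(cv2.imread('pics/w5.png')[y:y+130,x:x+180],None,fx=4,fy=4,interpolation=3))
E
```

```text
t 9.9 C in tool mm [45.8 36.2 -0.3] theta(-x) 325.58 theta by pos 287.2 F tool [ 0.1  0.4 -0.9] ff 0.0 z 0.20715685128084269
[334.13619918  25.05669314]
254 0
```

View pics/z3.png

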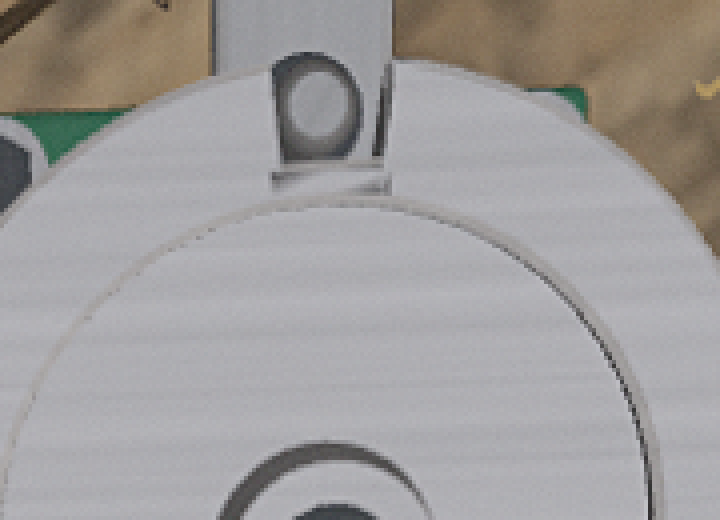

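```bash
python3 - <<'E'
from h import *
c,s=load('w5.png')
g=lambda p,z:back(c,s,[(p[0]/4+253.6,p[1]/4-.4)],z)[0]
for C in(Cw,np.array([.5675,.0278])):
  ang=lambda w:np.degrees(np.arctan2(*(w[:2]-C)[::-1])).round(2)
  L,Rr,l2,r2=[g(p,.108) for p in((273,70),(393,65),(273,172),(388,168))]
  P=g((318,102),.094)
  print(ang((L+Rr)/2),ang((l2+r2)/2),'pin',ang(P),np.hypot(*(P[:2]-C)), np.linalg.norm(L-Rr))
E
```

```text
148.13 148.36 pin 148.34 0.0697095499914552 0.017686678509465124
147.25 147.28 pin 147.43 0.06981764141753713 0.017686678509465124
```

The notch stands over the pin, within about 0.2°. Next I move over the hub and go down.

>>> arm_command(rows=[{"gripper": 1, "dx": 2.2, "dy": 1.8, "dz": 0, "rx": 0, "ry": 0, "rz": 0}, {"gripper": 1, "dx": 2.4, "dy": 1.8, "dz": 0, "rx": 0, "ry": 0, "rz": 0}, {"gripper": 1, "dx": 0, "dy": 0, "dz": 0, "rx": 0, "ry": 0, "rz": 0}, {"gripper": 1, "dx": 0, "dy": 0, "dz": 3, "rx": 0, "ry": 0, "rz": 0}, {"gripper": 1, "dx": 0, "dy": 0, "dz": 3, "rx": 0, "ry": 0, "rz": 0}, {"gripper": 1, "dx": 0, "dy": 0, "dz": 1.5, "rx": 0, "ry": 0, "rz": 0}, {"gripper": 1, "dx": 0, "dy": 0, "dz": 0, "rx": 0, "ry": 0, "rz": 0}, {"gripper": 1, "dx": 0, "dy": 0, "dz": 0, "rx": 0, "ry": 0, "rz": 0}])

```text
t: 10.75
tool_pos: [0.5649, 0.0294, 0.1266]
eef_rot: [0.929, 3.001, -0.0]
ft_force: [0.7, 0.6, -0.8]
grip_width: -0.003
finger_force: 0.0
```

```bash
python3 -c "from h import *; chk()"
```

```text
t 10.75 C in tool mm [-2.9  1.3  0. ] theta(-x) 325.6 theta by pos 169.1 F tool [-0.2  0.9  0.8] ff 0.0 z 0.12664598084080866
```

>>> arm_command(rows=[{"gripper": 1, "dx": -0.3, "dy": 0.1, "dz": 0, "rx": 0, "ry": 0, "rz": 0}, {"gripper": 1, "dx": 0, "dy": 0, "dz": 0.5, "rx": 0, "ry": 0, "rz": 0}, {"gripper": 1, "dx": 0, "dy": 0, "dz": 0.4, "rx": 0, "ry": 0, "rz": 0}, {"gripper": 1, "dx": 0, "dy": 0, "dz": 0.2, "rx": 0, "ry": 0, "rz": 0}, {"gripper": 1, "dx": 0, "dy": 0, "dz": 0.2, "rx": 0, "ry": 0, "rz": 0}, {"gripper": 1, "dx": 0, "dy": 0, "dz": 0.2, "rx": 0, "ry": 0, "rz": 0}, {"gripper": 1, "dx": 0, "dy": 0, "dz": 0, "rx": 0, "ry": 0, "rz": 0}])

```text
t: 11.45
tool_pos: [0.568, 0.0289, 0.1114]
eef_rot: [0.928, 3.0, 0.0]
ft_force: [1.8, -1.0, 2.4]
grip_width: -0.002
finger_force: 1.1
```

```bash
python3 -c "from h import *; chk()"
```

```text
t 11.45 C in tool mm [-0.  -0.1 -0. ] theta(-x) 325.62 theta by pos 74.7 F tool [-2.   0.2 -2.4] ff 1.1080257967114449 z 0.11143020407941921
```

>>> arm_command(rows=[{"gripper": 1, "dx": 0, "dy": 0, "dz": 0.2, "rx": 0, "ry": 0, "rz": 0}, {"gripper": 1, "dx": 0, "dy": 0, "dz": 0.2, "rx": 0, "ry": 0, "rz": 0}, {"gripper": 1, "dx": 0, "dy": 0, "dz": 0.2, "rx": 0, "ry": 0, "rz": 0}, {"gripper": 1, "dx": 0, "dy": 0, "dz": 0.1, "rx": 0, "ry": 0, "rz": 0}, {"gripper": 1, "dx": 0, "dy": 0, "dz": 0, "rx": 0, "ry": 0, "rz": 0}])

```text
t: 11.95
tool_pos: [0.5681, 0.0289, 0.105]
eef_rot: [0.928, 3.0, 0.0]
ft_force: [0.6, 0.7, 7.6]
grip_width: 0.002
finger_force: 3.7
```

>>> arm_command(rows=[{"gripper": 1, "dx": 0, "dy": 0, "dz": 0.1, "rx": 0, "ry": 0, "rz": 0}, {"gripper": 1, "dx": 0, "dy": 0, "dz": 0, "rx": 0, "ry": 0, "rz": 0}])

```text
t: 12.15
tool_pos: [0.5682, 0.0289, 0.1049]
eef_rot: [0.928, 3.0, 0.0]
ft_force: [-1.0, -0.9, 13.8]
grip_width: 0.0
finger_force: 6.5
```

>>> arm_command(rows=[{"gripper": 1, "dx": 0, "dy": 0, "dz": 0.1, "rx": 0, "ry": 0, "rz": 0}, {"gripper": 1, "dx": 0, "dy": 0, "dz": 0, "rx": 0, "ry": 0, "rz": 0}])

```text
t: 12.35
tool_pos: [0.5683, 0.0289, 0.1048]
eef_rot: [0.928, 3.0, 0.0]
ft_force: [-5.6, -0.7, 18.9]
grip_width: 0.0
finger_force: 9.3
```

>>> arm_command(rows=[{"gripper": 1, "dx": 0, "dy": 0, "dz": -0.5, "rx": 0, "ry": 0, "rz": 0}, {"gripper": 1, "dx": 0, "dy": 0, "dz": -2, "rx": 0, "ry": 0, "rz": 0}, {"gripper": 1, "dx": 0, "dy": 0, "dz": -4, "rx": 0, "ry": 0, "rz": 0}, {"gripper": 1, "dx": 0, "dy": 0, "dz": -4, "rx": 0, "ry": 0, "rz": 0}, {"gripper": 1, "dx": 0, "dy": -4, "dz": -2, "rx": 0, "ry": 0, "rz": 0}, {"gripper": 1, "dx": 0, "dy": -4, "dz": 0, "rx": 0, "ry": 0, "rz": 0}, {"gripper": 1, "dx": 0, "dy": 0, "dz": 0, "rx": 0, "ry": 0, "rz": 0}, {"gripper": 1, "dx": 0, "dy": 0, "dz": 0, "rx": 0, "ry": 0, "rz": 0}])

```text
t: 13.15
tool_pos: [0.5215, -0.0372, 0.2264]
eef_rot: [-0.931, -2.999, -0.001]
ft_force: [-0.6, 0.6, -0.1]
grip_width: -0.003
finger_force: 0.0
```

```bash
python3 - <<'E'
from h import *
chk(); c,s=snap('wrist','w6.png')
a=np.radians(148.4)
print(proj(c,s,[np.r_[Cw+.069*np.array([np.cos(a),np.sin(a)]),.094]]))
E
```

```text
t 13.15 C in tool mm [-0.9 80.7 -0. ] theta(-x) 325.52 theta by pos 234.9 F tool [0.8 0.2 0.1] ff 0.0 z 0.22638805222888603
[[387.90366815 103.84728266]]
```

View pics/w6.png

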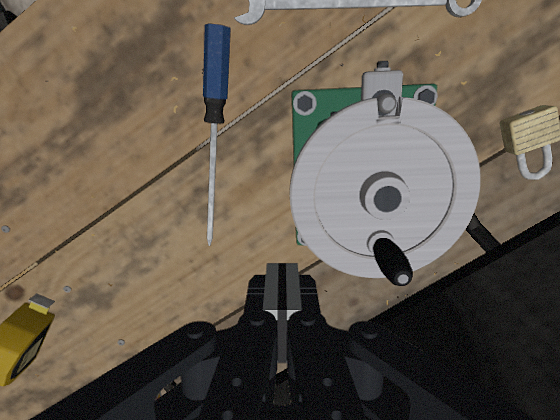

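The pin stands in the notch at (387,104), nearly level with the rim top. The wheel is home and the arm is clear.

```bash
python3 -c "
from rig import robot; print(robot.hand_in())"
```

```text
the job is handed in; nothing more can be done
None
```

The gearbox is locked and the job is handed in: I pushed the wheel round until the notch was over the pin, then pressed it down until it stopped hard with the hub at 105 mm. The last picture shows the pin standing in the notch, and the arm finished clear of everything.

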